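# Find the full salt tin by its weight

## Task

One of the three identical steel tins is full of salt and the other two are empty. Lift them to feel which is the heavy one, and set the full tin down gently, upright, in the middle of the round coaster, ready to refill the salt box. Leave the empty tins standing where they stood: put any you lift back in its place.

Things in the scene. Friction and masses are not known exactly. Their poses are not given: they have to be found in the camera images.
- tin_a_mid (a point): centre (half-way up, 42 mm above its foot) of one of three identical closed steel tins: upright round cylinder, 62 mm diameter (64 at the rims of lid and foot), 84 mm high, plain, lid shut and fixed; z axis up along the tin. Stands upright on the worktop. An empty tin weighs 90 g; the one full tin weighs 335 to 410 g (a solid block of salt inside). Which of the three is full varies and cannot be seen. Grasp it round the body from above, at or a little above half height
- tin_b_mid (a point): centre (half-way up, 42 mm above its foot) of one of three identical closed steel tins: upright round cylinder, 62 mm diameter (64 at the rims of lid and foot), 84 mm high, plain, lid shut and fixed; z axis up along the tin. Stands upright on the worktop. An empty tin weighs 90 g; the one full tin weighs 335 to 410 g (a solid block of salt inside). Which of the three is full varies and cannot be seen. Grasp it round the body from above, at or a little above half height
- tin_c_mid (a point): centre (half-way up, 42 mm above its foot) of one of three identical closed steel tins: upright round cylinder, 62 mm diameter (64 at the rims of lid and foot), 84 mm high, plain, lid shut and fixed; z axis up along the tin. Stands upright on the worktop. An empty tin weighs 90 g; the one full tin weighs 335 to 410 g (a solid block of salt inside). Which of the three is full varies and cannot be seen. Grasp it round the body from above, at or a little above half height
- coaster_top (a point): centre of the upper face of the round cork coaster with a wooden rim and printed face, 92 mm diameter, 8 mm thick, fixed flat on the worktop to the robot's left (its top at z = 8 mm); z axis up. A tin standing on it has its centre 42 mm above this point. A round wooden salt box stands just behind it. A wall cabinet hangs 0.48 m above the back of the worktop behind the tins: carry low (the foot just above the other tins is enough) and in a straight line
Mind the look-alikes: they are no part of the job. What is shaped like the part that bears tin_c_mid but blue or orange is not meant.

How it is judged:
On the way:
1. a tin has been lifted clear of the worktop (its centre above 70 mm) (height (world z) of any of tin_a_mid, tin_b_mid, tin_c_mid above 0.07 m), for 0.2 s.
At the end, for the whole second after the job is handed in: The full tin stands on the coaster, its axis within 20 mm of the coaster's centre and its whole weight on it (over 2 N, which an empty tin does not reach); each empty tin stands within 40 mm of where it stood at the start; all three tins are upright within 0.1 rad (6 degrees) and at rest (((horizontal distance between tin_a_mid and coaster_top below 0.02 m and contact force between tin_a and round_coaster above 2 N and angle between each of tin_a_mid, tin_b_mid, tin_c_mid's own z axis and vertical below 0.1 rad and linear speed of each of tin_a, tin_b, tin_c below 0.02 m/s and distance of each of tin_b_mid, tin_c_mid from where it was at the start of the episode below 0.04 m) or (horizontal distance between tin_b_mid and coaster_top below 0.02 m and contact force between tin_b and round_coaster above 2 N and angle between each of tin_a_mid, tin_b_mid, tin_c_mid's own z axis and vertical below 0.1 rad and linear speed of each of tin_a, tin_b, tin_c below 0.02 m/s and distance of each of tin_a_mid, tin_c_mid from where it was at the start of the episode below 0.04 m) or (horizontal distance between tin_c_mid and coaster_top below 0.02 m and contact force between tin_c and round_coaster above 2 N and angle between each of tin_a_mid, tin_b_mid, tin_c_mid's own z axis and vertical below 0.1 rad and linear speed of each of tin_a, tin_b, tin_c below 0.02 m/s and distance of each of tin_a_mid, tin_b_mid from where it was at the start of the episode below 0.04 m))); the robot touches nothing.
It fails at once if a tin tips over (more than 45 degrees) (angle between any of tin_a_mid, tin_b_mid, tin_c_mid's own z axis and vertical above 0.8 rad).
It fails at once if a tin is dropped or rammed onto the coaster (over 60 N) (contact force between any of tin_a, tin_b, tin_c and round_coaster above 60 N).
It also fails if it takes over 64 s, if anything falls off the work surface, if the arm or the gripper's body presses on something with over 40 N, if the wrist force passes 120 N, or if a joint passes its speed limit or range.

## Robot

A 6-joint arm with a two-finger parallel gripper is mounted at the origin on a cart in front of the work surface, level with it; the furniture and walls round the work are solid. World frame = base frame: x ahead of the robot, y to its left, z up, the work surface at z = 0. Lengths are in m, angles in rad, forces in N, time in s.
With the tool pointing down it reaches from about 0.35 to 0.95 m from the base axis. Payload 17.4 kg.
Tool frame: the origin (TCP) lies at the centre of the arm's flange, where the gripper is bolted on; the fingertips stand 186 mm ahead of it and the grasp point (between the pads) lies env.grip_depth ahead of it (env.grip_depth is the distance from the TCP to the grasp point, in m); z points along the fingers, y is the line along which they close (so a half turn about z gives the same grasp; the last joint's range is limited). The gripper opens to 93 mm and grips with 3 to 60 N. Pads are 15 mm wide; open, the fingers measure 128 mm over their backs; the gripper's body (75 mm by 188 mm) begins 65 mm behind the grasp point.
Start: joints at [-1.206, 0.116, 1.442, -0, 1.584, -0.038], TCP at [0.265, -0.621, 0.405] pointing down, gripper open.
Joint ranges: [-2.83, 2.83], [-0.83, 2.19], [0.07, 2.5], [-1.14, 4.28], [0.01, 3], [-2.97, 2.97]. Speed limits (rad/s): [1.89, 1.89, 2.22, 3.14, 3.14, 3.14].

## Interface

Orientations are given as a unit quaternion [x, y, z, w].
In Python, from workcell import env, vision gives the robot as it stands. The module is installed in compiled form; this text tells all that it offers.
- The arm moves only by the tool jog_arm, never from a script. Its argument "moves" is a list of rows, each a list of 3 entries, a list of its own where there are three numbers: the shift along the world's x, y, z in m, then the turn, a rotation vector about the world's x, y, z in rad, then the opening, from -1 (shut) to 1 (fully open). A call has 1 to 20 rows; each row is the pose to reach, as a shift and turn from the pose commanded when the call began; what a row does not reach only later rows make up. A row lasts 1/8 s, in which the tool goes at most 62.5 mm and 10.7 degrees, less where a joint would pass 70% of its speed; a pose out of reach is approached as far as the arm can. A call with a gripper value outside its range is refused whole. The fingers move at their own pace and stop on an object; "grip_force" is the grip in N (left out, the last holds). Time passes only in rows, so rows that repeat a pose let the fingers close. It gives the time, the measured TCP pose, the force, the opening and the grip force at its end, in the units of the state.
- env.state(): the state, without advancing time (a new reading comes with each control period).
- vision.grab_frame(name): name is "scene" or "side" or "wrist"; returns a dict with "color" (480x640x3 uint8, red, green, blue), "z_map" (480x640 float32, m along the optical axis (not along the pixel's ray), 0 where there is no reading), "fovy" (degrees; the focal length in pixels is half the picture's height over the tangent of half this angle, whatever the lens; pixels are square), "cx", "cy" (the principal point, pixels), "D" ([k1, k2, p1, p2, k3] as OpenCV has them; the pictures are not rectified), "rvec" (rotation vector, rad) and "tvec" (3), from world to camera coordinates, as OpenCV has them; the wrist camera has in their place "hand_eye" (4x4, takes a point from camera to tool coordinates, whose origin is the TCP and whose axes are the flange's). Camera axes: x right, y down, z forward; pixel columns grow to the right and rows downward; lengths in m; the calibration is good to about 2 mm. A picture is of the moment at which its call begins: read the wrist's pose just before it.
- env.job_done(): hands the job in; it is judged then, once.
The state is a dict: "time_s": time; "joint_pos": joint angles; "joint_vel": joint speeds; "joint_efforts": joint torques, N m; "eef_pos": TCP position; "ee_rot": TCP orientation; "ft_force": force on the tool from outside, world axes, zero at the start; "moment": the same for the moment, N m; "opening": finger opening in m; "finger_force": force on a finger pad.
Only numpy, scipy, OpenCV 4.12 (cv2) and the standard library are available. Lean on these libraries where they do the work, as an engineer would, in place of code of your own. Each camera call takes 0.05 s, during which the arm holds its last target. There are 200 camera calls.

## Working session

There is one attempt and no reset: what is moved stays moved. The work goes in short steps, Python scripts to look and compute and a tool call to move; the robot and the scene stay as the last step left them, time stands still between calls to the robot, and variables do not carry over. Pictures are saved under pics/ and viewed, at most 10 in all, crops included, and the job is handed in when it is done.

Besides the shell and the picture viewer there is one more tool, called after ">>>" as name(argument=value, ...) on one line, values as JSON. jog_arm: Moves the arm, as the interface text tells. Its arguments: {"type":"object","properties":{"moves":{"type":"array"},"grip_force":{"type":"number"}},"required":["moves"]}

```bash
mkdir -p pics
cat > h.py <<'E'
import numpy as np, cv2
from workcell import env, vision
from scipy.spatial.transform import Rotation as R
def grab(n):
    s=env.state(); f=vision.grab_frame(n); f['s']=s; return f
def cloud(f):
    h=f['z_map'].shape[0]; fl=h/2/np.tan(np.radians(f['fovy'])/2)
    K=np.array([[fl,0,f['cx']],[0,fl,f['cy']],[0,0,1]])
    v,u=np.mgrid[0:480,0:640]
    p=cv2.undistortPoints(np.stack([u,v],-1).reshape(-1,1,2).astype(np.float64),K,np.array(f['D'],float)).reshape(480,640,2)
    z=f['z_map']; P=np.dstack([p[...,0]*z,p[...,1]*z,z])
    if 'rvec' in f:
        Rm=cv2.Rodrigues(np.array(f['rvec'],float))[0]; W=(P-np.array(f['tvec']).ravel())@Rm
    else:
        T=np.array(f['hand_eye']); P=P@T[:3,:3].T+T[:3,3]
        W=P@R.from_quat(f['s']['ee_rot']).as_matrix().T+np.array(f['s']['eef_pos'])
    W[z==0]=np.nan; return W
E
python3 - <<'E'
from h import *
s=env.state(); print(s, env.grip_depth)
for n in ['scene','side']:
    f=grab(n); cv2.imwrite(f'pics/{n}1.png',f['color'][...,::-1]); np.save(n+'.npy',cloud(f))
E
```

```text
{'time_s': 0.0, 'joint_pos': array([-1.20578711e+00,  1.16474120e-01,  1.44224515e+00, -1.06237911e-05,
        1.58397206e+00, -3.77704624e-02]), 'joint_vel': array([-6.70613126e-05, -3.93017995e-04,  2.79641863e-04,  8.24490986e-04,
       -1.16623744e-05,  6.82937442e-04]), 'joint_efforts': array([ 1.55786489e-03, -7.21258664e+01, -6.22615314e+01,  7.79759511e-02,
        2.35646591e-02, -1.82828339e-04]), 'eef_pos': array([ 0.26459854, -0.6209924 ,  0.40402555]), 'ee_rot': array([ 9.79789379e-01,  2.00031177e-01, -9.47223309e-05, -5.41135744e-04]), 'ft_force': array([-0.89451481,  0.68935351,  0.32803868]), 'moment': array([-0.04952992, -0.00338044, -0.00149809]), 'finger_force': 0.0, 'opening': 0.09318883677658289} 0.1673
```

View pics/scene1.png

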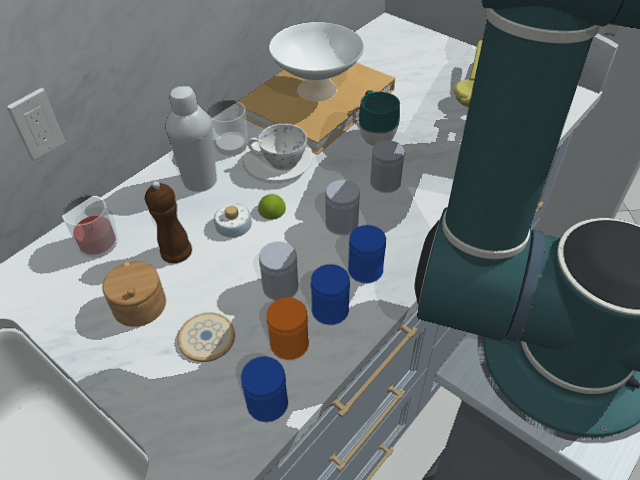

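View pics/side1.png

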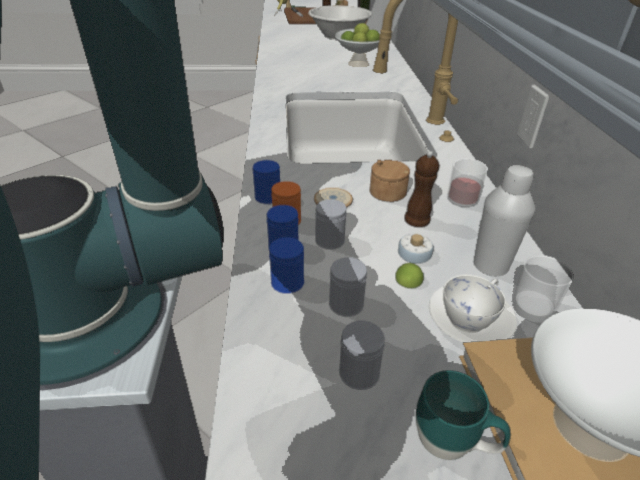

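Candidates in the scene view: grey steel tins at (387,166), (342,207) and (279,270). The look-alikes are blue at (367,254), (330,294) and (264,389), and orange at (288,328). The coaster is at (206,337), with the salt box behind it at (135,293). I choose the three grey ones.

Run:
```python
from h import *
W1=np.load('scene.npy');W2=np.load('side.npy')
img=cv2.imread('pics/scene1.png'); cv2.imwrite('pics/crop1.png',cv2.resize(img[130:420,160:440],None,fx=2,fy=2))
m=((W1[...,2]>.074)&(W1[...,2]<.094)).astype(np.uint8)
def fit(P):
    r=np.r_[P[:,:2].mean(0),cv2.minEnclosingCircle(P[:,:2].astype(np.float32))[1]]
    return cv2.minEnclosingCircle(P[:,:2].astype(np.float32)),r[:2].round(4),np.median(P[:,2]).round(4)
for W,im in((W1,'scene'),(W2,'side')):
    m=((abs(W[...,2]-.084)<.006)).astype(np.uint8)
    n,l,st,c=cv2.connectedComponentsWithStats(cv2.morphologyEx(m,cv2.MORPH_OPEN,np.ones((3,3))))
    img=cv2.imread(f'pics/{im}1.png')
    for i in range(1,n):
        if st[i,4]>150:
            P=W[l==i]; print(im,c[i].round(),st[i,4],img[l==i].mean(0).round(),fit(P),np.median(P[:,:2],0).round(4), P[:,:2].min(0).round(3),P[:,:2].max(0).round(3))
m=((abs(W1[...,2]-.008)<.0035)).astype(np.uint8); m[:, :165]=0;m[:,250:]=0;m[:300]=0;m[370:]=0
n,l,st,c=cv2.connectedComponentsWithStats(m);i=1+st[1:,4].argmax();print(st[i],fit(W1[l==i]))
# obstacles map: anything >0.1 high within reach
Q=np.vstack([W1.reshape(-1,3),W2.reshape(-1,3)]);Q=Q[np.isfinite(Q).all(1)]
Q=Q[(Q[:,2]>.06)&(Q[:,0]>.35)&(Q[:,0]<1.1)&(abs(Q[:,1])<.7)]
for x in np.arange(.35,1.1,.05):
    print(round(x,2),[ (int(100*q.max()) if len(q:=Q[(Q[:,0]>=x)&(Q[:,0]<x+.05)&(Q[:,1]>=y)&(Q[:,1]<y+.05)][:,2])>5 else 0) for y in np.arange(-.6,.6,.05)])
```

```text
scene [232.  78.] 349 [114. 113. 109.] (((0.8810847401618958, -0.1402699202299118), 0.11434074491262436), array([ 0.8812, -0.1347]), np.float64(0.0838)) [ 0.8811 -0.1305] [ 0.877 -0.254] [ 0.887 -0.026]
scene [613.  62.] 225 [102. 101.  98.] (((0.2527470588684082, -0.7337350845336914), 0.05966793745756149), array([ 0.2523, -0.7306]), np.float64(0.0839)) [ 0.2552 -0.7345] [ 0.194 -0.747] [ 0.311 -0.714]
scene [380. 114.] 172 [45. 46. 22.] (((0.5542438626289368, -0.2389485239982605), 0.03854415938258171), array([ 0.5452, -0.2276]), np.float64(0.084)) [ 0.5412 -0.2219] [ 0.521 -0.263] [ 0.588 -0.21 ]
scene [ 80. 172.] 925 [112. 111. 107.] (((0.8814266920089722, 0.24873585999011993), 0.19240200519561768), array([0.8814, 0.2655]), np.float64(0.0838)) [0.8815 0.2767] [0.876 0.056] [0.888 0.441]
scene [388. 151.] 577 [106. 100.  96.] (((0.4659837782382965, -0.14291951060295105), 0.03270503878593445), array([ 0.4632, -0.1404]), np.float64(0.085)) [ 0.4632 -0.1399] [ 0.434 -0.175] [ 0.496 -0.111]
scene [342. 193.] 694 [129. 123. 117.] (((0.46153634786605835, 0.0027034259401261806), 0.03250511
[... 5573 characters left out ...]
, 7, 15, 21, 21, 0, 0, 0, 9, 9, 0, 0, 0, 0]
0.75 [0, 0, 0, 0, 15, 14, 10, 13, 15, 0, 9, 9, 15, 22, 21, 0, 0, 9, 9, 9, 0, 0, 0, 0]
0.8 [0, 0, 0, 0, 14, 15, 15, 15, 15, 0, 9, 9, 9, 0, 0, 0, 0, 9, 9, 9, 0, 0, 0, 0]
0.85 [10, 12, 13, 15, 17, 19, 21, 23, 25, 27, 29, 31, 33, 35, 37, 39, 41, 42, 40, 28, 28, 28, 28, 28]
0.9 [0, 0, 0, 0, 0, 0, 0, 0, 0, 0, 0, 0, 0, 0, 0, 0, 0, 0, 0, 0, 0, 0, 0, 0]
0.95 [0, 0, 0, 0, 0, 0, 0, 0, 0, 0, 0, 0, 0, 0, 0, 0, 0, 0, 0, 0, 0, 0, 0, 0]
1.0 [0, 0, 0, 0, 0, 0, 0, 0, 0, 0, 0, 0, 0, 0, 0, 0, 0, 0, 0, 0, 0, 0, 0, 0]
1.05 [0, 0, 0, 0, 0, 0, 0, 0, 0, 0, 0, 0, 0, 0, 0, 0, 0, 0, 0, 0, 0, 0, 0, 0]
1.1 [0, 0, 0, 0, 0, 0, 0, 0, 0, 0, 0, 0, 0, 0, 0, 0, 0, 0, 0, 0, 0, 0, 0, 0]
```

View pics/crop1.png

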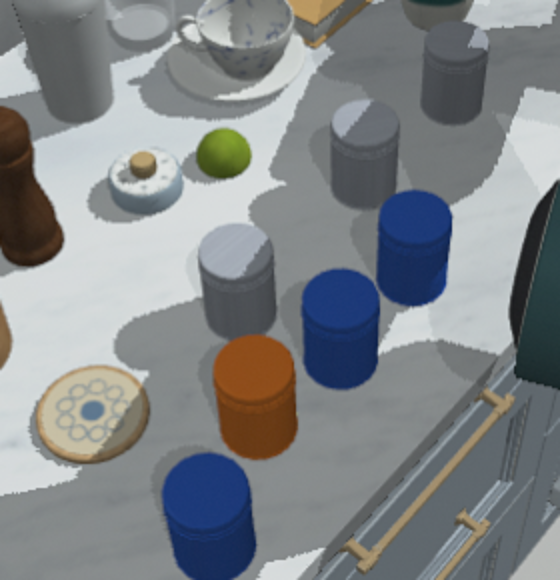

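The crop confirms it: three plain grey tins (tops at about 453,50 / 365,130 / 237,250 in the crop), separate from the blue and orange ones. World positions are roughly T1 (0.465,-0.145), T2 (0.461,0.001), T3 (0.4485,0.187) and coaster (0.471,0.342). I'll go above T1 with the fingers closing along y.

>>> jog_arm(moves=[[[0.02,0.05,-0.01],[0,0,-0.1],1],[[0.04,0.1,-0.02],[0,0,-0.2],1],[[0.07,0.16,-0.03],[0,0,-0.3],1],[[0.1,0.22,-0.04],[0,0,-0.403],1],[[0.12,0.28,-0.05],[0,0,-0.403],1],[[0.15,0.34,-0.06],[0,0,-0.403],1],[[0.17,0.4,-0.07],[0,0,-0.403],1],[[0.19,0.45,-0.075],[0,0,-0.403],1],[[0.2,0.476,-0.075],[0,0,-0.403],1],[[0.2,0.476,-0.075],[0,0,-0.403],1],[[0.2,0.476,-0.075],[0,0,-0.403],1],[[0.2,0.476,-0.075],[0,0,-0.403],1]])

```text
time_s: 1.6
eef_pos: [0.4643, -0.1459, 0.3297]
ee_rot: [1.0, -0.001, -0.0, 0.0]
ft_force: [0.0, -0.5, -0.5]
opening: 0.0926
finger_force: 0.0
```

```bash
cat > look.py <<'E'
from h import *
import sys
f=grab('wrist'); W=cloud(f); cv2.imwrite(sys.argv[1],f['color'][...,::-1])
s=f['s']; print(s['time_s'],s['eef_pos'].round(4),s['ft_force'].round(2),R.from_quat(s['ee_rot']).as_matrix().round(3).tolist())
for z0,lo in((.084,.006),(.008,.003)):
    m=(abs(W[...,2]-z0)<lo).astype(np.uint8)
    n,l,st,c=cv2.connectedComponentsWithStats(cv2.morphologyEx(m,cv2.MORPH_OPEN,np.ones((3,3))))
    for i in range(1,n):
        if st[i,4]>1500:
            P=W[l==i]; (x,y),r=cv2.minEnclosingCircle(P[:,:2].astype(np.float32))
            print(z0,c[i].round(),st[i],'circ',round(x,4),round(y,4),round(r,4),'z',np.median(P[:,2]).round(4),'rgb',f['color'][l==i].mean(0).round())
E
python3 look.py pics/w1.png
```

```text
1.6 [ 0.4643 -0.1459  0.3297] [ 0.04 -0.45 -0.53] [[1.0, -0.002, -0.0], [-0.002, -1.0, -0.0], [-0.0, 0.0, -1.0]]
0.084 [561.  65.] [ 512    6   73  141 1770] circ 0.5655 -0.262 0.0379 z 0.0841 rgb [ 9. 24. 22.]
0.084 [319. 249.] [ 270  202   99   96 7413] circ 0.4644 -0.1454 0.031 z 0.0836 rgb [118. 117. 120.]
0.084 [ 90. 254.] [  42  208   97   92 6931] circ 0.4616 0.0002 0.0313 z 0.0834 rgb [128. 128. 131.]
0.008 [477.  91.] [ 451   52   56   84 3358] circ 0.5637 -0.2566 0.0305 z 0.0077 rgb [22. 34. 31.]
```

>>> jog_arm(moves=[[[0,0,-0.04],[0,0,0],1],[[0,0,-0.08],[0,0,0],1],[[0,0,-0.105],[0,0,0],1],[[0,0,-0.113],[0,0,0],1],[[0,0,-0.113],[0,0,0],1],[[0,0,-0.113],[0,0,0],-1],[[0,0,-0.113],[0,0,0],-1],[[0,0,-0.113],[0,0,0],-1],[[0,0,-0.113],[0,0,0],-1],[[0,0,-0.113],[0,0,0],-1],[[0,0,-0.113],[0,0,0],-1]], grip_force=30)

```text
time_s: 3.02
eef_pos: [0.4647, -0.145, 0.2171]
ee_rot: [1.0, -0.0, 0.0, 0.0]
ft_force: [-1.1, 0.9, 6.4]
opening: 0.0622
finger_force: 30.0
```

>>> jog_arm(moves=[[[0,0,0.01],[0,0,0],-1],[[0,0,0.025],[0,0,0],-1],[[0,0,0.045],[0,0,0],-1],[[0,0,0.055],[0,0,0],-1],[[0,0,0.055],[0,0,0],-1],[[0,0,0.055],[0,0,0],-1],[[0,0,0.055],[0,0,0],-1],[[0,0,0.055],[0,0,0],-1]])

```text
time_s: 4.03
eef_pos: [0.4646, -0.145, 0.2714]
ee_rot: [1.0, -0.0, -0.0, -0.0]
ft_force: [-0.4, -0.9, -0.4]
opening: 0.0623
finger_force: 30.0
```

>>> jog_arm(moves=[[[0,0,0],[0,0,0],-1],[[0,0,0],[0,0,0],-1]])

```text
time_s: 4.28
eef_pos: [0.4646, -0.145, 0.2717]
ee_rot: [1.0, -0.0, -0.0, -0.0]
ft_force: [-0.5, 0.1, -0.4]
opening: 0.0621
finger_force: 30.0
```

```bash
python3 -c "
from h import *
a=[]
for i in range(6):
    f=grab('side'); a.append(f['s']['ft_force'][2])
print(np.round(a,2),env.state()['time_s'],env.state()['moment'])
W=cloud(f);m=(abs(W[...,0]-.465)<.04)&(abs(W[...,1]+.145)<.05)&(W[...,2]<.19);print(np.nanpercentile(W[m][:,2],[1,5,50,95,99]))"
```

```text
[-0.35 -0.61 -1.26 -1.08 -1.43 -1.1 ] 4.575 [ 0.02303432  0.04445122 -0.01561143]
[-0.00230209 -0.00152939  0.00086856  0.18559376  0.18782976]
```

About -0.9 N, so T1 is empty. I'll put it back and go to T2.

>>> jog_arm(moves=[[[0,0,-0.02],[0,0,0],-1],[[0,0,-0.038],[0,0,0],-1],[[0,0,-0.048],[0,0,0],-1],[[0,0,-0.053],[0,0,0],-1],[[0,0,-0.0545],[0,0,0],-1],[[0,0,-0.0545],[0,0,0],-1],[[0,0,-0.0545],[0,0,0],1],[[0,0,-0.0545],[0,0,0],1],[[0,0,-0.0545],[0,0,0],1],[[0,0,-0.0545],[0,0,0],1],[[0,0,-0.0545],[0,0,0],1],[[0,0,-0.03],[0,0,0],1],[[0,0,0.02],[0,0,0],1],[[0,0,0.058],[0,0,0],1],[[-0.001,0.05,0.058],[0,0,0],1],[[-0.002,0.1,0.058],[0,0,0],1],[[-0.003,0.135,0.058],[0,0,0],1],[[-0.003,0.1455,0.058],[0,0,0],1],[[-0.003,0.1455,0.058],[0,0,0],1],[[-0.003,0.1455,0.058],[0,0,0],1]])

```text
time_s: 7.08
eef_pos: [0.4617, -0.0003, 0.3297]
ee_rot: [1.0, -0.0, -0.0, 0.0]
ft_force: [0.7, -0.6, -0.1]
opening: 0.093
finger_force: 0.0
```

```bash
python3 look.py pics/w2.png
```

```text
7.075 [ 4.617e-01 -3.000e-04  3.297e-01] [ 0.69 -0.57 -0.08] [[1.0, -0.001, -0.0], [-0.001, -1.0, -0.0], [-0.0, 0.0, -1.0]]
0.084 [548. 245.] [ 500  198   97   94 7138] circ 0.4642 -0.145 0.0315 z 0.0837 rgb [126. 126. 129.]
0.084 [318. 250.] [ 269  203  100   96 7406] circ 0.4612 0.0003 0.0311 z 0.0836 rgb [127. 127. 130.]
0.084 [ 36. 264.] [   0  224   79   74 5048] circ 0.4489 0.1866 0.0311 z 0.0833 rgb [123. 123. 126.]
0.084 [229. 401.] [ 186  378   87   53 3855] circ 0.3575 0.0633 0.0309 z 0.0835 rgb [ 34.  63. 134.]
```

T1 is back in place and T2 is centred.

>>> jog_arm(moves=[[[0,0,-0.04],[0,0,0],1],[[0,0,-0.08],[0,0,0],1],[[0,0,-0.105],[0,0,0],1],[[0,0,-0.113],[0,0,0],1],[[0,0,-0.113],[0,0,0],1],[[0,0,-0.113],[0,0,0],-1],[[0,0,-0.113],[0,0,0],-1],[[0,0,-0.113],[0,0,0],-1],[[0,0,-0.113],[0,0,0],-1],[[0,0,-0.113],[0,0,0],-1],[[0,0,-0.113],[0,0,0],-1],[[0,0,-0.1],[0,0,0],-1],[[0,0,-0.085],[0,0,0],-1],[[0,0,-0.065],[0,0,0],-1],[[0,0,-0.058],[0,0,0],-1],[[0,0,-0.058],[0,0,0],-1],[[0,0,-0.058],[0,0,0],-1],[[0,0,-0.058],[0,0,0],-1],[[0,0,-0.058],[0,0,0],-1],[[0,0,-0.058],[0,0,0],-1]])

```text
time_s: 9.62
eef_pos: [0.4616, 0.0005, 0.2716]
ee_rot: [1.0, -0.0, -0.0, 0.0]
ft_force: [-0.2, 0.4, -1.4]
opening: 0.0625
finger_force: 30.0
```

```bash
cat > feel.py <<'E'
from h import *
a=[grab('side')['s']['ft_force'][2] for i in range(7)]
print(np.round(a,2),np.mean(a),env.state()['time_s'],env.state()['opening'])
E
python3 feel.py
```

```text
[-1.37 -0.98 -0.44 -0.35 -0.81 -0.02 -0.75] -0.6741306679035307 9.975 0.06245095477272024
```

T2 is empty too. I'll put it back and go to T3 (0.4487,0.1866).

>>> jog_arm(moves=[[[0,0,-0.02],[0,0,0],-1],[[0,0,-0.038],[0,0,0],-1],[[0,0,-0.048],[0,0,0],-1],[[0,0,-0.053],[0,0,0],-1],[[0,0,-0.0545],[0,0,0],-1],[[0,0,-0.0545],[0,0,0],-1],[[0,0,-0.0545],[0,0,0],1],[[0,0,-0.0545],[0,0,0],1],[[0,0,-0.0545],[0,0,0],1],[[0,0,-0.0545],[0,0,0],1],[[0,0,-0.0545],[0,0,0],1],[[0,0,-0.03],[0,0,0],1],[[0,0,0.02],[0,0,0],1],[[0,0,0.058],[0,0,0],1],[[-0.004,0.055,0.058],[0,0,0],1],[[-0.008,0.11,0.058],[0,0,0],1],[[-0.012,0.165,0.058],[0,0,0],1],[[-0.013,0.1865,0.058],[0,0,0],1],[[-0.013,0.1865,0.058],[0,0,0],1],[[-0.013,0.1865,0.058],[0,0,0],1]])

```text
time_s: 12.48
eef_pos: [0.4487, 0.1865, 0.3297]
ee_rot: [1.0, -0.0, -0.0, 0.0]
ft_force: [0.0, -0.4, 0.2]
opening: 0.0932
finger_force: 0.0
```

```bash
python3 look.py pics/w3.png
```

```text
12.475 [0.4487 0.1865 0.3297] [ 0.   -0.38  0.19] [[1.0, -0.0, -0.0], [-0.0, -1.0, -0.0], [-0.0, 0.0, -1.0]]
0.084 [606. 231.] [ 565  183   75   94 5888] circ 0.461 0.0014 0.0313 z 0.0837 rgb [127. 126. 130.]
0.084 [319. 250.] [ 270  202   99   96 7407] circ 0.4485 0.1871 0.031 z 0.0836 rgb [130. 130. 133.]
0.084 [211. 393.] [ 171  378   81   36 2277] circ 0.3511 0.262 0.0292 z 0.0835 rgb [180.  95.  47.]
0.084 [342. 397.] [ 298  378   89   43 3188] circ 0.3509 0.1712 0.0308 z 0.0836 rgb [ 34.  64. 137.]
0.008 [127. 197.] [  71  140  112  114 9865] circ 0.4693 0.3423 0.0468 z 0.0077 rgb [145. 133. 113.]
```

>>> jog_arm(moves=[[[0,0,-0.04],[0,0,0],1],[[0,0,-0.08],[0,0,0],1],[[0,0,-0.105],[0,0,0],1],[[0,0,-0.113],[0,0,0],1],[[0,0,-0.113],[0,0,0],1],[[0,0,-0.113],[0,0,0],-1],[[0,0,-0.113],[0,0,0],-1],[[0,0,-0.113],[0,0,0],-1],[[0,0,-0.113],[0,0,0],-1],[[0,0,-0.113],[0,0,0],-1],[[0,0,-0.113],[0,0,0],-1],[[0,0,-0.1],[0,0,0],-1],[[0,0,-0.085],[0,0,0],-1],[[0,0,-0.065],[0,0,0],-1],[[0,0,-0.058],[0,0,0],-1],[[0,0,-0.058],[0,0,0],-1],[[0,0,-0.058],[0,0,0],-1],[[0,0,-0.058],[0,0,0],-1],[[0,0,-0.058],[0,0,0],-1],[[0,0,-0.058],[0,0,0],-1]], grip_force=40)

```text
time_s: 15.02
eef_pos: [0.4486, 0.187, 0.2716]
ee_rot: [1.0, -0.0, -0.0, 0.0]
ft_force: [-0.2, 0.8, -3.8]
opening: 0.0626
finger_force: 40.0
```

```bash
python3 feel.py
```

```text
[-3.76 -3.29 -3.   -2.98 -2.69 -3.   -4.03] -3.2510159462593387 15.375 0.06253929167415481
```

T3 is the full one (about 3.3 N). Carrying it to the coaster.

>>> jog_arm(moves=[[[0.001,0.01,0],[0,0,0],-1],[[0.004,0.03,0],[0,0,0],-1],[[0.008,0.06,0],[0,0,0],-1],[[0.012,0.09,0],[0,0,0],-1],[[0.016,0.12,0],[0,0,0],-1],[[0.019,0.143,0],[0,0,0],-1],[[0.0205,0.152,0],[0,0,0],-1],[[0.0207,0.1555,0],[0,0,0],-1],[[0.0207,0.1555,0],[0,0,0],-1],[[0.0207,0.1555,-0.015],[0,0,0],-1],[[0.0207,0.1555,-0.03],[0,0,0],-1],[[0.0207,0.1555,-0.039],[0,0,0],-1],[[0.0207,0.1555,-0.043],[0,0,0],-1],[[0.0207,0.1555,-0.0445],[0,0,0],-1],[[0.0207,0.1555,-0.0455],[0,0,0],-1],[[0.0207,0.1555,-0.0455],[0,0,0],-1],[[0.0207,0.1555,-0.0455],[0,0,0],-1]])

```text
time_s: 17.5
eef_pos: [0.4693, 0.3425, 0.2265]
ee_rot: [1.0, -0.0, 0.0, -0.0]
ft_force: [0.1, -0.3, -3.3]
opening: 0.0626
finger_force: 40.0
```

```bash
python3 feel.py
```

```text
[-3.31 -3.25 -3.35 -4.1  -2.98 -3.9  -3.85] -3.534301889451907 17.85 0.06277511929258002
```

>>> jog_arm(moves=[[[0,0,-0.0005],[0,0,0],-1],[[0,0,-0.001],[0,0,0],-1],[[0,0,-0.0015],[0,0,0],-1],[[0,0,-0.0015],[0,0,0],-1],[[0,0,-0.0015],[0,0,0],-1]])

```text
time_s: 18.48
eef_pos: [0.4693, 0.3425, 0.2251]
ee_rot: [1.0, -0.0, 0.0, -0.0]
ft_force: [-3.6, -2.7, 5.5]
opening: 0.0624
finger_force: 40.0
```

```bash
python3 feel.py
```

```text
[5.45 6.01 5.45 4.71 5.35 5.55 5.55] 5.437895254379827 18.825 0.06264284868845175
```

The force shows the tin is resting on the coaster. Releasing and rising.

>>> jog_arm(moves=[[[0,0,0.0005],[0,0,0],-1],[[0,0,0.0005],[0,0,0],1],[[0,0,0.0005],[0,0,0],1],[[0,0,0.0005],[0,0,0],1],[[0,0,0.0005],[0,0,0],1],[[0,0,0.0005],[0,0,0],1],[[0,0,0.0005],[0,0,0],1],[[0,0,0.02],[0,0,0],1],[[0,0,0.05],[0,0,0],1],[[0,0,0.09],[0,0,0],1],[[0,0,0.11],[0,0,0],1],[[0,-0.05,0.11],[0,0,0],1],[[0,-0.1,0.11],[0,0,0],1],[[0,-0.12,0.11],[0,0,0],1],[[0,-0.12,0.11],[0,0,0],1],[[0,-0.12,0.11],[0,0,0],1]])

```text
time_s: 20.82
eef_pos: [0.4694, 0.2233, 0.3348]
ee_rot: [1.0, 0.0, -0.0, -0.0]
ft_force: [0.5, 0.1, 0.1]
opening: 0.0928
finger_force: 0.0
```

```bash
sed -i 's/(.008,.003)/(.092,.004)/' look.py; python3 look.py pics/w4.png
```

```text
20.825 [0.4694 0.2233 0.3348] [0.53 0.14 0.1 ] [[1.0, 0.0, -0.0], [0.0, -1.0, 0.0], [-0.0, -0.0, -1.0]]
0.084 [626. 262.] [ 607  220   33   77 1913] circ 0.4613 0.0137 0.0267 z 0.0835 rgb [109. 109. 112.]
0.084 [263. 402.] [ 220  378   87   55 3893] circ 0.3592 0.2641 0.0309 z 0.0835 rgb [171.  89.  43.]
0.084 [392. 400.] [ 350  378   85   43 3395] circ 0.3512 0.1714 0.0308 z 0.0835 rgb [ 30.  58. 126.]
0.092 [129. 251.] [  81  204   98   95 7200] circ 0.4691 0.3421 0.0312 z 0.0915 rgb [121. 121. 124.]
```

View pics/w4.png

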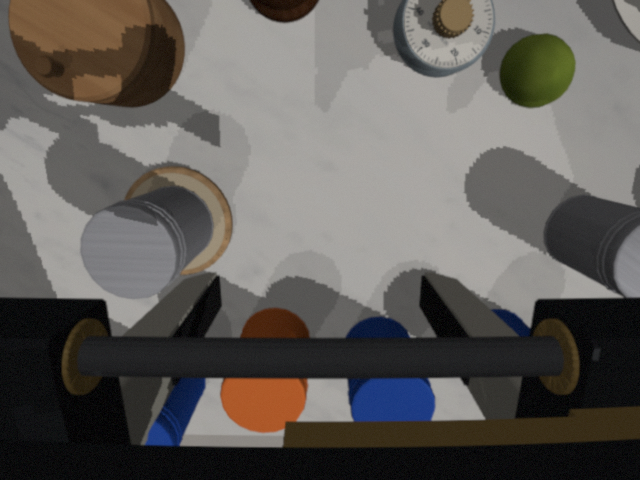

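The picture shows the full tin upright on the coaster (lid at about 129,251), centred to within a millimetre. The empty T2 is standing at the right edge (626,262), and the gripper is clear.

```bash
python3 -c "
from workcell import env
print(env.job_done())"
```

```text
the job is handed in; nothing more can be done
None
```

The full tin, the one that stood nearest the coaster, is now upright on the coaster, about 1 mm off centre; I put both empty tins back in place and handed the job in at about 21 s, but the hand-in call gave no verdict.

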